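Line up mould bars by length

ROBOT

A 6-joint arm with a two-finger parallel gripper is mounted at the origin on the work surface. World frame = base frame: x ahead of the robot, y to its left, z up, the work surface at z = 0. Lengths are in mm, angles in rad, forces in N, time in s.
With the tool pointing down it reaches from about 325 to 775 mm from the base axis. Payload 5.5 kg.
Tool frame: the origin (TCP) lies midway between the tips of the shut fingers; the grasp point (between the pads) lies hold_point_z behind it (hold_point_z is the distance from the TCP to the grasp point, in mm); z points along the fingers, y is the direction in which the jaws open and shut (so a half turn about z gives the same grasp; the last joint's range is limited). The gripper opens to 85 mm and grips with 20 to 120 N. Pads are 22 mm wide; open, the fingers measure 114 mm over their backs; the gripper's body (76 mm by 85 mm) begins 54 mm behind the grasp point. The pads swing forward as they close: fully open they stand 13 mm farther back than shut.
Start: joints at [1.214, 0.091, 1.231, -0, 1.82, -0.057], TCP at [177.202, 573.25, 200.475] pointing down, gripper open.
Joint ranges: [-2.87, 2.87], [-0.86, 2.18], [0.17, 2.46], [-1.51, 4.65], [0.06, 2.69], [-2.65, 2.65]. Speed limits (rad/s): [2.57, 2.57, 3.01, 3.14, 3.14, 3.14].

INTERFACE

Orientations are given as a rotation vector (axis times angle).
In Python, from rig import read_state, camera, camera_params, finish_job, hold_point_z gives the robot as it stands.
- The arm moves only by the tool servo_tool, never from a script. Its argument "plan" is one flat list of numbers, 4 for each row, row after row: the shift along the tool's x, y, z in mm, then the turn about the tool's z in rad. A call has 1 to 10 rows; each row is the pose to reach, as a shift and turn from the pose commanded when the call began, along the tool's axes at that moment; what a row does not reach only later rows make up. A row lasts 1/8 s, in which the tool goes at most 62.5 mm and 10.7 degrees, less where a joint would pass 70% of its speed; a pose out of reach is approached as far as the arm can. A call with a gripper value outside its range is refused whole. "jaw" is the closure in counts, from 0 (fully open) to 255 (shut), set as the call begins (left out, the last holds). The fingers move at their own pace and stop on an object; "newtons" is the grip in N (left out, the last holds). Time passes only in rows, so rows that repeat a pose let the fingers close. It gives the time, the measured TCP pose, the force and the opening at its end, in the units of the state.
- read_state(): the state, without advancing time (a new reading comes with each control period).
- camera(name): name is "scene" or "top" or "wrist"; returns (picture, depth): 400x640x3 uint8, red, green, blue; 400x640 float32, mm along the optical axis (not along the pixel's ray), 0 where there is no reading.
- camera_params(name): a dict with "K" (3x3 intrinsics, pixels), "camera_from_world" (4x4, takes a point from world to camera coordinates); the wrist camera has in their place "mount" (4x4, takes a point from camera to tool coordinates, whose origin is the TCP and whose axes are the flange's). Camera axes: x right, y up, looking along -z (the intrinsics and any distortion apply to the point x, -y, -z); pixel columns grow to the right and rows downward; lengths in mm; the calibration is good to about 2 mm. The wrist camera is an equidistant fisheye: a pixel r from the principal point sees the ray r / f radians off the axis. A picture is of the moment at which its call begins: read the wrist's pose just before it. camera_params takes no time and is no camera call.
- finish_job(): hands the job in, once; it reports no verdict.
The state is a dict: "t": time; "q": joint angles; "joint_velocities": joint speeds; "joint_efforts": joint torques, N m; "tcp_pos": TCP position; "ee_rot": TCP orientation; "force": force on the tool from outside, world axes, zero at the start; "moment": the same for the moment, N m; "finger_gap": opening from 0.0 (shut) to 1.0 (fully open).
Only numpy, scipy, OpenCV 4.12 (cv2) and the standard library are available. Lean on these libraries where they do the work, as an engineer would, in place of code of your own. Each camera call takes 0.05 s, during which the arm holds its last target.

TASK

Line up the four loose aluminium mould bars in order of length on the row of four black rubber pads on the wooden board, one bar to a pad: the longest on the pad at the end marked by the square steel block, then shorter and shorter, so that the shortest is at the end marked by the flat disc. Lay each bar flat with its cavities up, centred on its pad and running along the pad's length.

Things in the scene. Friction and masses are not known exactly. Their poses are not given: they have to be found in the camera images.
- bar_120: Loose aluminium mould bar, 120 mm long (its x axis), 24 mm wide (its y axis), 26 mm high, with 5 dark round cavities in a row along its top; about 0.20 kg. Starts flat on the bench, cavities up. Origin: centre of its underside; z up. Either end may point either way.
- bar_100: Loose aluminium mould bar, 100 mm long (its x axis), 24 mm wide (its y axis), 26 mm high, with 4 dark round cavities in a row along its top; about 0.17 kg. Starts flat on the bench, cavities up. Origin: centre of its underside; z up. Either end may point either way.
- bar_80: Loose aluminium mould bar, 80 mm long (its x axis), 24 mm wide (its y axis), 26 mm high, with 3 dark round cavities in a row along its top; about 0.13 kg. Starts flat on the bench, cavities up. Origin: centre of its underside; z up. Either end may point either way.
- bar_60: Loose aluminium mould bar, 60 mm long (its x axis), 24 mm wide (its y axis), 26 mm high, with 2 dark round cavities in a row along its top; about 0.10 kg. Starts flat on the bench, cavities up. Origin: centre of its underside; z up. Either end may point either way.
- pad_a: Black rubber pad, fixed on the light wooden board, 50 mm long (its x axis), 34 mm wide (its y axis), 5 mm thick; the board is 12 mm thick, so the pad's top is 17 mm above the bench. Origin: centre of its underside, on the board's top. Four like pads lie side by side, 72 mm apart across their width and staggered lengthwise by up to 20 mm, in the row a, b, c, d: this is the one at the end, next to pad_b.
- pad_b: Black rubber pad, fixed on the light wooden board, 50 mm long (its x axis), 34 mm wide (its y axis), 5 mm thick; the board is 12 mm thick, so the pad's top is 17 mm above the bench. Origin: centre of its underside, on the board's top. Four like pads lie side by side, 72 mm apart across their width and staggered lengthwise by up to 20 mm, in the row a, b, c, d: this is the one between pad_a and pad_c.
- pad_c: Black rubber pad, fixed on the light wooden board, 50 mm long (its x axis), 34 mm wide (its y axis), 5 mm thick; the board is 12 mm thick, so the pad's top is 17 mm above the bench. Origin: centre of its underside, on the board's top. Four like pads lie side by side, 72 mm apart across their width and staggered lengthwise by up to 20 mm, in the row a, b, c, d: this is the one between pad_b and pad_d.
- pad_d: Black rubber pad, fixed on the light wooden board, 50 mm long (its x axis), 34 mm wide (its y axis), 5 mm thick; the board is 12 mm thick, so the pad's top is 17 mm above the bench. Origin: centre of its underside, on the board's top. Four like pads lie side by side, 72 mm apart across their width and staggered lengthwise by up to 20 mm, in the row a, b, c, d: this is the one at the end, next to pad_c.
- end_block: Square dark steel block, 24 x 24 mm and 30 mm high, fixed on the board near one end of the row of pads (beside and beyond pad_a or beside and beyond pad_d, it varies, always 65 to 85 mm from the centre of that end pad); it marks the end where the longest bar goes. A flat dark steel disc, 26 mm across and 5 mm high, marks the other end. Origin: centre of its underside.
Not all that is in view belongs to the job. Leave any orange or pink look-alike of the bar_80 alone.

How it is judged (in metres and radians):
At the end, for the whole second after the job is handed in: The bars lie in order of length, longest on the end pad by the square block, each within 15 mm of its pad's centre seen from above, its length within 0.2 rad of the pad's (either end first), flat (tilt under 0.1 rad, underside within 4 mm of the pad's top), cavities up, at rest (((horizontal distance between end_block and pad_a below 0.12 m and horizontal distance between bar_120 and pad_a below 0.015 m and angle between the x axis of bar_120 and the x axis of pad_a, either way round below 0.2 rad and horizontal distance between bar_100 and pad_b below 0.015 m and angle between the x axis of bar_100 and the x axis of pad_b, either way round below 0.2 rad and horizontal distance between bar_80 and pad_c below 0.015 m and angle between the x axis of bar_80 and the x axis of pad_c, either way round below 0.2 rad and horizontal distance between bar_60 and pad_d below 0.015 m and angle between the x axis of bar_60 and the x axis of pad_d, either way round below 0.2 rad) or (horizontal distance between end_block and pad_d below 0.12 m and horizontal distance between bar_120 and pad_d below 0.015 m and angle between the x axis of bar_120 and the x axis of pad_d, either way round below 0.2 rad and horizontal distance between bar_100 and pad_c below 0.015 m and angle between the x axis of bar_100 and the x axis of pad_c, either way round below 0.2 rad and horizontal distance between bar_80 and pad_b below 0.015 m and angle between the x axis of bar_80 and the x axis of pad_b, either way round below 0.2 rad and horizontal distance between bar_60 and pad_a below 0.015 m and angle between the x axis of bar_60 and the x axis of pad_a, either way round below 0.2 rad)) and angle between each of bar_120, bar_100, bar_80, bar_60's own z axis and vertical below 0.1 rad and height (world z) of bar_120 between 0.013 and 0.021 m and linear speed of each of bar_120, bar_100, bar_80, bar_60 below 0.02 m/s and angular speed of each of bar_120, bar_100, bar_80, bar_60 below 0.2 rad/s and height (world z) of bar_100 between 0.013 and 0.021 m and height (world z) of bar_80 between 0.013 and 0.021 m and height (world z) of bar_60 between 0.013 and 0.021 m); the robot touches nothing.
It also fails if it takes over 93 s, if anything falls off the work surface, if the arm or the gripper's body presses on something with over 40 N, if the wrist force passes 120 N, or if a joint passes its speed limit or range.

## Working session

There is one attempt and no reset: what is moved stays moved. The work goes in short steps, Python scripts to look and compute and a tool call to move; the robot and the scene stay as the last step left them, time stands still between calls to the robot, and variables do not carry over. Pictures are saved under pics/ and viewed, and the job is handed in when it is done.

Besides the shell and the picture viewer there is one more tool, called after "Emit:" as name(argument=value, ...) on one line, values as JSON. servo_tool: Moves the arm, as the interface text tells. Its arguments: {"type":"object","properties":{"plan":{"type":"array","items":{"type":"number"}},"jaw":{"type":"number"},"newtons":{"type":"number"}},"required":["plan"]}

```bash
ls; mkdir -p pics; cat > h.py <<'E'
import numpy as np, cv2
from rig import *
def snap(name,fn):
    im,d=camera(name); cv2.imwrite('pics/'+fn+'.png',im[:,:,::-1]); np.save('pics/'+fn+'_d.npy',d); return im,d
def px2w(name,u,v,z=None,depth=None):
    p=camera_params(name);K=np.array(p['K']);T=np.linalg.inv(np.array(p['camera_from_world']))
    a=np.linalg.solve(K,[u,v,1.0]); ray=np.array([a[0],-a[1],-1.0])
    if depth is not None: return (T@np.r_[ray*depth,1])[:3]
    r=T[:3,:3]@ray; o=T[:3,3]; return o+r*(z-o[2])/r[2]
E
python3 - <<'E'
from h import *
snap('top','top0');snap('scene','scene0')
print(read_state()); print(hold_point_z)
for n in('top','scene','wrist'): print(n,camera_params(n))
E
```

```text
pics
{'t': 0.1, 'q': array([ 1.21430907e+00,  9.18113534e-02,  1.23178239e+00, -4.12410689e-07,
        1.81982635e+00, -5.67540793e-02]), 'joint_velocities': array([-0.00169649,  0.00016455, -0.00030529, -0.00112506, -0.00012579,
       -0.00080991]), 'joint_efforts': array([ 2.77596628e-03, -4.60218287e+01, -4.19218683e+01,  7.69494250e-06,
        1.06953058e-02,  2.15483414e-05]), 'tcp_pos': array([177.07991664, 572.93801521, 199.43781657]), 'ee_rot': array([-4.69003369e-01, -3.10600698e+00,  2.80927593e-03]), 'force': array([-0.11134709,  0.69566301, -0.26354523]), 'moment': array([ 0.02847082,  0.01051831, -0.00365655]), 'finger_gap': 0.9994802449039835}
18.700000000000003
top {'K': array([[469.72302145,   0.        , 324.73110485],
       [  0.        , 469.72302145, 192.8913001 ],
       [  0.        ,   0.        ,   1.        ]]), 'camera_from_world': array([[-1.75412199e-02, -9.99843551e-01, -2.27572180e-03,
         3.01686683e+01],
       [ 9.77757351e-01, -1.76294339e-02,  2.08997047e-01,
        -5.67972532e+02],
       [-2.09004470e-01,  1.44095944e-03,  9.77913624e-0
[... 463 characters left out ...]
0177e+02],
       [ 3.01951191e-01, -5.31830117e-01,  7.91190372e-01,
        -1.14866805e+03],
       [ 0.00000000e+00,  0.00000000e+00,  0.00000000e+00,
         1.00000000e+00]])}
wrist {'K': array([[309.70691629,   0.        , 316.96174728],
       [  0.        , 309.70691629, 195.52113839],
       [  0.        ,   0.        ,   1.        ]]), 'mount': array([[-6.30419624e-04,  9.60646594e-01,  2.77772793e-01,
         6.98243287e+01],
       [ 9.99999772e-01,  5.38238208e-04,  4.08113329e-04,
        -8.09457436e-01],
       [ 2.42544750e-04,  2.77772987e-01, -9.60646714e-01,
        -1.74239633e+02],
       [ 0.00000000e+00,  0.00000000e+00,  0.00000000e+00,
         1.00000000e+00]])}
```

View pics/top0.png

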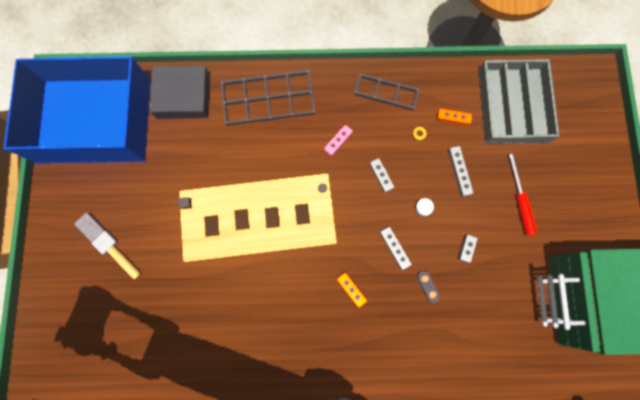

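View pics/scene0.png

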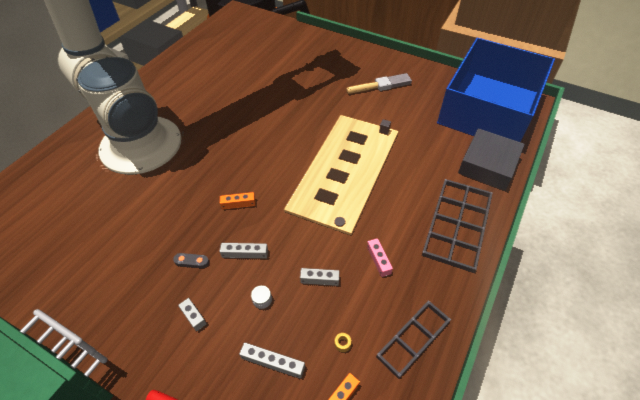

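```bash
python3 - <<'E'
import cv2
im=cv2.imread('pics/top0.png')
cv2.imwrite('pics/c1.png',cv2.resize(im[130:310,320:520],None,fx=4,fy=4,interpolation=cv2.INTER_CUBIC)[:600] if 0 else cv2.resize(im[135:310,320:500],None,fx=3.4,fy=3.4,interpolation=cv2.INTER_CUBIC))
cv2.imwrite('pics/c2.png',cv2.resize(im[165:275,170:345],None,fx=4.5,fy=4.5,interpolation=cv2.INTER_CUBIC))
E
```

```text
(no output)
```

View pics/c1.png

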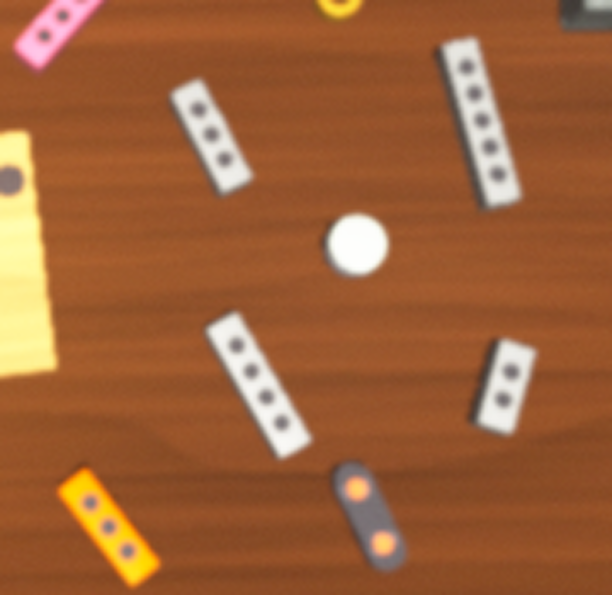

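View pics/c2.png

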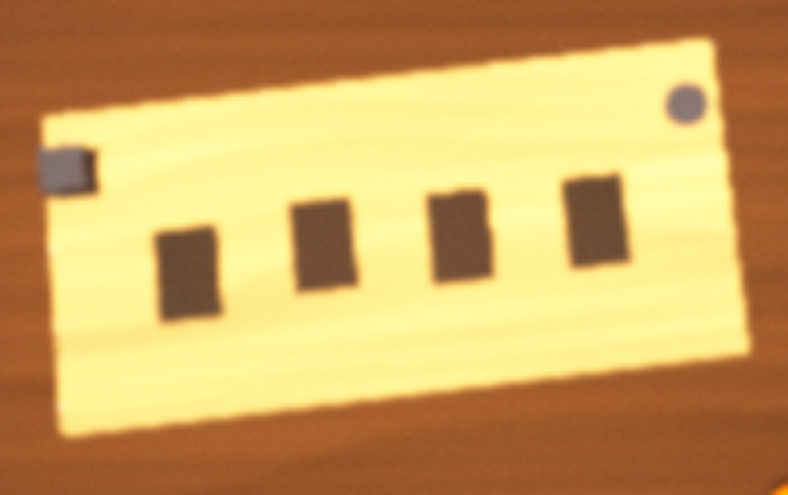

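```bash
cat > meas.py <<'E'
from h import *
im=cv2.imread('pics/top0.png'); d=np.load('pics/top0_d.npy')
def rect(mask,z,name):
    mask=mask.astype(np.uint8); mask=cv2.morphologyEx(mask,cv2.MORPH_CLOSE,np.ones((5,5)))
    out=[]
    cs,_=cv2.findContours(mask,cv2.RETR_EXTERNAL,cv2.CHAIN_APPROX_NONE)
    for c in cs:
        if cv2.contourArea(c)<120: continue
        w=np.array([px2w('top',u,v,z)[:2] for u,v in c[:,0]],np.float32)
        (cx,cy),(a,b),an=cv2.minAreaRect(w); an=np.radians(an)
        if a<b: a,b,an=b,a,an+np.pi/2
        an=(an+np.pi/2)%np.pi-np.pi/2
        m=c[:,0].mean(0)
        print(name,'px',m.round(),'xy',round(cx,1),round(cy,1),'size',round(a,1),round(b,1),'ang',round(an,3))
hsv=cv2.cvtColor(im,cv2.COLOR_BGR2HSV)
m=(hsv[...,1]<60)&(hsv[...,2]>150)
mm=np.zeros_like(m);mm[135:310,340:500]=m[135:310,340:500]
rect(mm,26,'bar')
roi=np.zeros_like(m);roi[195:250,195:318]=True
rect((hsv[...,2]<150)&roi,17,'pad')
f=3.4;o=np.array([320,135])
cav={'120':[(467,67),(498,175)],'100':[(237,346),(282,423)],'80':[(199,109),(225,160)],'60':[(512,372),(503,400)]}
for k,v in cav.items():
    p=[px2w('top',*((np.array(q)+.5)/f-.5+o),26)[:2] for q in v]
    dd=p[1]-p[0]; print(k,(p[0]+p[1])/2,np.linalg.norm(dd),np.arctan2(dd[1],dd[0])%np.pi)
pads=[[(155,234),(216,227),(222,315),(162,322)],[(290,205),(350,198),(357,285),(298,292)],[(428,195),(485,189),(493,276),(436,284)],[(562,182),(621,175),(630,262),(572,269)]]
o=np.array([170,165])
for q in pads:
    p=np.array([px2w('top',*((np.array(x)+.5)/4.5-.5+o),17)[:2] for x in q])
    ax=(p[0]+p[1]-p[2]-p[3])/2; wy=(p[0]+p[3]-p[1]-p[2])/2
    print('pad',p.mean(0),np.linalg.norm(ax),np.linalg.norm(wy),np.arctan2(ax[1],ax[0]),np.arctan2(-wy[0],wy[1]))
for n,u,v in[('bar120',461,160),('b100',386,232),('bench',440,250),('pad',242,219),('board',227,220),('blk',184,203)]:
    print(n,px2w('top',u,v,depth=d[v,u]))
print('blk',px2w('top',(65)/4.5+170,170/4.5+165,42),'disc',px2w('top',686/4.5+170,104/4.5+165,17))
s=read_state();R=cv2.Rodrigues(s['ee_rot'])[0];print(R.round(4))
E
python3 meas.py
```

```text
bar px [468. 248.] xy 438.3 -310.2 size 61.3 25.0 ang -0.365
bar px [395. 248.] xy 443.1 -140.9 size 102.1 26.0 ang 0.489
bar px [424. 207.] xy 538.8 -214.6 size 41.2 39.6 ang -0.832
bar px [382. 175.] xy 617.7 -117.4 size 81.8 26.1 ang 0.415
bar px [461. 171.] xy 625.0 -308.0 size 121.2 24.8 ang 0.197
pad px [211. 225.] xy 504.2 288.7 size 44.2 28.9 ang 0.108
pad px [242. 219.] xy 518.1 218.0 size 43.7 28.3 ang 0.098
pad px [272. 217.] xy 521.6 145.8 size 43.3 28.4 ang 0.009
pad px [302. 214.] xy 528.2 74.7 size 43.8 27.5 ang 0.093
120 [ 625.57648772 -308.69013438] 80.47865442593309 0.19590474888201825
100 [ 443.0821698 -142.4860212] 59.78489316366548 0.4882275855238576
80 [ 619.00007638 -117.75826731] 40.8875461629917 0.4206429316981817
60 [ 438.95358544 -311.14966735] 20.367119495637752 2.755538720632054
pad [503.62710002 288.29961633] 46.8332894283126 31.759707352997548 0.10555635539201709 0.09880950547527627
pad [517.99268715 217.82396909] 46.560108538940035 31.371815524546562 0.10420862988296996 0.10090971049225483
pad [521.4940028  145.96452269] 47.12367844298565 30.13389027930118 0.09539668975090619 0.10585438650340523
pad [527.67159181  74.50408047] 46.736263781765246 31.003124975194588 0.09979230792066257 0.10282531701388416
bar120 [ 650.53430593 -309.17893977   26.72302081]
b100 [ 479.95708628 -121.16377334   25.74678713]
bench [ 438.28235135 -250.75110379   -1.59754481]
pad [517.95585023 216.71418748  17.31104751]
board [516.60415774 252.67072486  14.75523819]
blk [554.17625552 348.26799428  41.68574769]
blk [554.6231714  347.16043853  42.        ] disc [589.43765204  25.27736405  17.        ]
[[-9.554e-01  2.953e-01 -6.000e-04]
 [ 2.953e-01  9.554e-01 -1.700e-03]
 [ 1.000e-04 -1.800e-03 -1.000e+00]]
```

```bash
cat >> h.py <<'E'
BAR={120:(625.3,-308.4,.197),100:(443.1,-141.9,.489),80:(618.4,-117.6,.418),60:(438.6,-310.7,-.375)}
PAD={120:(503.9,288.5,.101),100:(518,218,.101),80:(521.5,145.9,.101),60:(528,74.6,.101)}
def go(t,z):
    s=read_state();R=cv2.Rodrigues(s['ee_rot'])[0];yaw=np.arctan2(R[1,0],R[0,0])
    d=R.T@(np.array([t[0],t[1],z])-s['tcp_pos'])
    print('t',round(s['t'],2),'pos',s['tcp_pos'].round(1),'yaw',round(yaw,3),'q6',s['q'][5].round(2),'gap',round(s['finger_gap'],3),'F',s['force'].round(1))
    print('shift',d.round(1),'turn',round(-(t[2]-yaw),3),'dist',round(np.linalg.norm(d)))
E
python3 -c "
from h import *
go(BAR[120],100)"
```

```text
t 0.1 pos [177.1 572.9 199.4] yaw 2.842 q6 -0.06 gap 0.999 F [-0.1  0.7 -0.3]
shift [-688.5 -709.5  100.7] turn 2.645 dist 994
```

The four bars and what could be mistaken for them, in the top picture:
- **Grey bars:** (461,171) has 5 cavities, so it is the 120. (396,248) has 4, the 100. (382,175) has 3, the 80. (469,248) has 2, the 60. Their measured lengths agree: 121, 102, 82 and 61 mm.
- **Look-alikes to leave alone:** pink (338,139), orange (455,116), amber (352,289) and the dark link with orange holes (429,287).
- **Row ends:** the square block is at (184,203), next to the leftmost pad, and the disc is at (322,188).

The close crop confirms this choice.

Emit:
servo_tool(plan=[-43,-44,6,0.165,-86,-89,13,0.33,-129,-133,19,0.5,-172,-177,25,0.66,-215,-222,31,0.83,-258,-266,38,0.99,-301,-310,44,1.16,-344,-355,50,1.32,-387,-399,56,1.49,-430,-443,63,1.65], jaw=90, newtons=60)

```text
t: 1.35
tcp_pos: [457.7, 21.0, 137.2]
ee_rot: [-2.605, -1.756, -0.001]
force: [1.0, 0.5, 0.0]
finger_gap: 0.648
```

```bash
python3 -c "
from h import *
go(BAR[120],100)"
```

```text
t 1.35 pos [457.7  21.  137.2] yaw 1.186 q6 0.36 gap 0.648 F [1.  0.5 0. ]
shift [-242.5  279.    37.1] turn 0.989 dist 372
```

Emit:
servo_tool(plan=[-35,40,5,0.15,-70,80,11,0.3,-104,119,16,0.45,-139,159,21,0.6,-173,199,26,0.73,-208,239,32,0.86,-235,270,36,0.96,-242,279,37,0.989,-242,279,37,0.989])

```text
t: 2.48
tcp_pos: [626.5, -304.9, 99.5]
ee_rot: [-3.124, -0.318, 0.002]
force: [-0.1, 0.1, 0.6]
finger_gap: 0.645
```

```bash
python3 - <<'E'
from h import *
go(BAR[120],5)
im,d=snap('wrist','w1')
E
```

```text
t 2.48 pos [ 626.5 -304.9   99.5] yaw 0.203 q6 0.87 gap 0.645 F [-0.1  0.1  0.6]
shift [-1.8  3.3 94.5] turn 0.006 dist 95
```

View pics/w1.png

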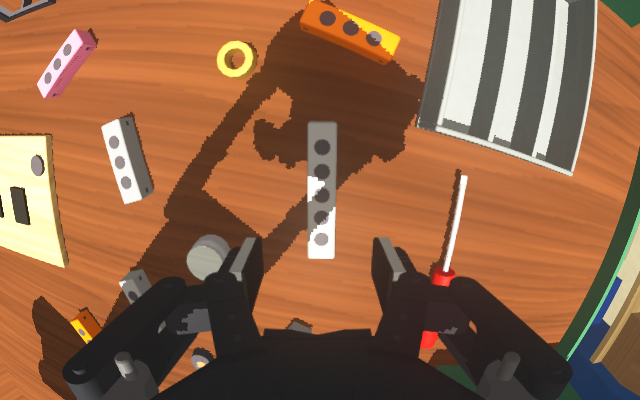

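Emit:
servo_tool(plan=[-2,3,30,0.006,-2,3,60,0.006,-2,3,85,0.006,-2,3,94,0.006,-2,3,94,0.006])

```text
t: 3.15
tcp_pos: [625.4, -307.4, 6.8]
ee_rot: [-3.126, -0.311, 0.0]
force: [0.2, 0.2, 0.1]
finger_gap: 0.648
```

Emit:
servo_tool(plan=[0,0,0,0,0,0,0,0,0,0,0,0,0,0,0,0], jaw=255, newtons=60)

```text
t: 3.65
tcp_pos: [625.6, -308.5, 6.7]
ee_rot: [3.126, 0.308, 0.0]
force: [-0.0, -0.2, -0.1]
finger_gap: 0.002
```

```bash
python3 - <<'E'
from h import *
go(BAR[120],5)
E
```

```text
t 3.65 pos [ 625.6 -308.5    6.7] yaw 0.197 q6 0.87 gap 0.002 F [-0.  -0.2 -0.1]
shift [-0.2 -0.2  1.7] turn -0.0 dist 2
```

```bash
python3 - <<'E'
from h import *
snap('wrist','w2');snap('top','t2');im,_=snap('scene','s2')
E
python3 -c "
import cv2
im=cv2.imread('pics/t2.png');cv2.imwrite('pics/t2c.png',cv2.resize(im[90:290,360:560],None,fx=3,fy=3))"
```

```text
(no output)
```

View pics/w2.png

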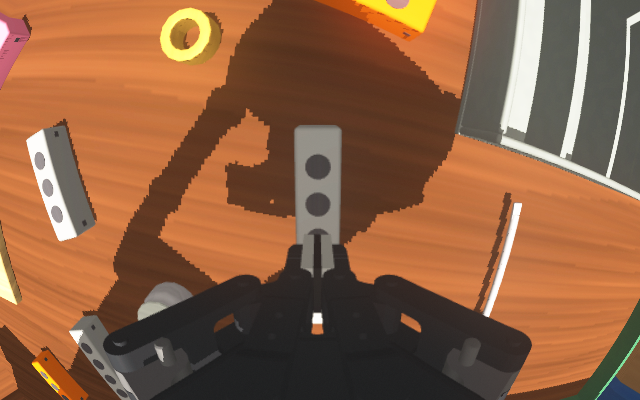

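View pics/t2c.png

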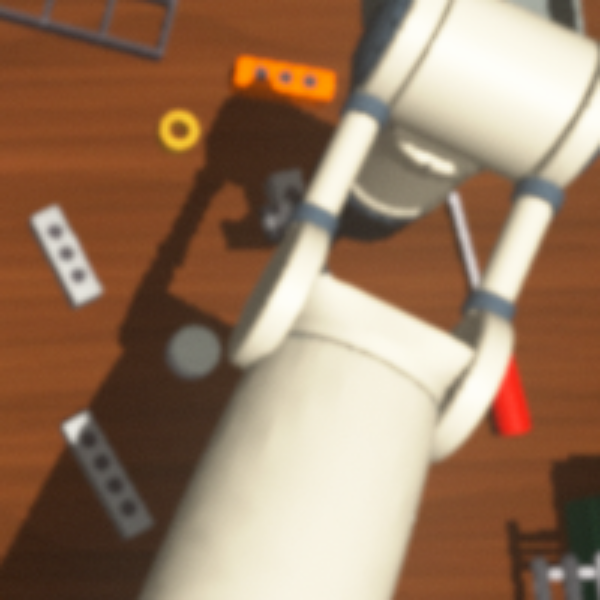

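View pics/s2.png

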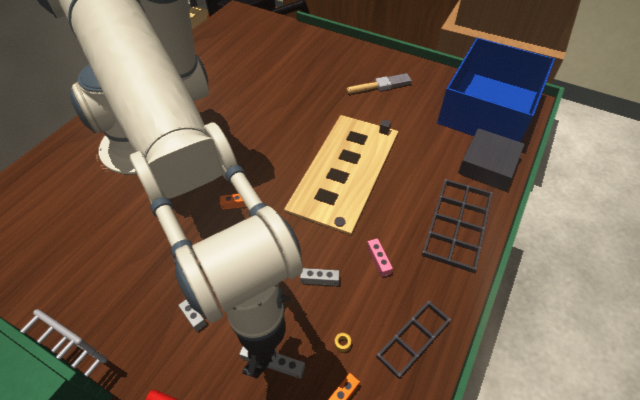

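```bash
python3 - <<'E'
from h import *
s=read_state();R=cv2.Rodrigues(s['ee_rot'])[0]
p=camera_params('wrist');K=p['K'];M=np.array(p['mount']);d=np.load('pics/w2_d.npy')
def w(u,v):
    x,y=(u-K[0,2])/K[0,0],(v-K[1,2])/K[1,1];r=np.hypot(x,y)
    t=np.tan(r)/r if r else 1
    c=np.array([x*t,-y*t,-1])*d[v,u]
    tl=(M@np.r_[c,1])[:3]
    return tl.round(1),(R@tl+s['tcp_pos']).round(1)
for u,v in[(317,140),(317,185),(317,225),(309,238),(326,238),(309,250),(326,262),(250,200),(317,318),(240,150),(60,180)]: print(u,v,d[v,u],*w(u,v))
print(s['joint_efforts'].round(1),s['q'].round(3), s['tcp_pos'])
E
```

```text
317 140 152.80728 [ 55.    1.1 -19.8] [ 679.7 -298.8   26.2]
317 185 157.62753 [ 32.3   1.1 -21.4] [ 657.3 -303.2   27.8]
317 225 164.39139 [ 10.1   1.1 -20.8] [ 635.6 -307.5   27.2]
309 238 145.74202 [ 11.1  -2.7 -39.9] [ 635.8 -303.6   46.4]
326 238 145.62134 [ 11.2   5.4 -40. ] [ 637.5 -311.5   46.5]
309 250 132.9347 [ 11.3  -2.4 -53.2] [ 636.1 -303.9   59.6]
326 262 122.73116 [ 11.1   4.7 -63.9] [ 637.3 -310.9   70.3]
250 200 188.2399 [ 15.9 -40.3   5.7] [ 633.2 -265.8    0.7]
317 318 182.86429 [-53.2   1.1 -20. ] [ 573.5 -319.9   26.4]
240 150 179.81848 [ 47.1 -44.9   6. ] [ 6.628e+02 -2.552e+02  4.000e-01]
60 180 161.61224 [  36.4 -175.7  -16.1] [ 626.8 -129.    22.6]
[  0.  -58.1 -41.    0.    0.   -0. ] [-0.507  0.395  1.223 -0.     1.524  0.867] [ 625.46767979 -308.43500055    6.45321823]
```

```bash
cat >> h.py <<'E'
def wpt(u,v,d,tcp=None,R=None):
    p=camera_params('wrist');K=p['K'];M=np.array(p['mount'])
    x,y=(u-K[0,2])/K[0,0],(v-K[1,2])/K[1,1];r=np.hypot(x,y)
    t=np.tan(r)/r if r else 1
    return (M@np.r_[np.array([x*t,-y*t,-1])*d,1])[:3]
E
python3 - <<'E'
from h import *
d=np.load('pics/w2_d.npy')
for u in(305,309,317,324):
  print(u,[(v,*wpt(u,v,d[v,u]).round(0)) for v in range(228,246,1)])
d=np.load('pics/w1_d.npy')
for u in(250,256,378,388):
  print(u,[(v,*wpt(u,v,d[v,u]).round(0)) for v in range(228,290,5)])
im=cv2.imread('pics/w2.png');cv2.imwrite('pics/w2c.png',cv2.resize(im[190:330,230:400],None,fx=4,fy=4))
E
```

```text
305 [(228, np.float64(8.0), np.float64(-5.0), np.float64(-20.0)), (229, np.float64(8.0), np.float64(-5.0), np.float64(-20.0)), (230, np.float64(71.0), np.float64(1.0), np.float64(-174.0)), (231, np.float64(7.0), np.float64(-5.0), np.float64(-21.0)), (232, np.float64(6.0), np.float64(-5.0), np.float64(-21.0)), (233, np.float64(5.0), np.float64(-5.0), np.float64(-20.0)), (234, np.float64(4.0), np.float64(-5.0), np.float64(-19.0)), (235, np.float64(12.0), np.float64(-5.0), np.float64(-38.0)), (236, np.float64(11.0), np.float64(-5.0), np.float64(-38.0)), (237, np.float64(11.0), np.float64(-5.0), np.float64(-40.0)), (238, np.float64(11.0), np.float64(-5.0), np.float64(-39.0)), (239, np.float64(11.0), np.float64(-5.0), np.float64(-42.0)), (240, np.float64(11.0), np.float64(-5.0), np.float64(-42.0)), (241, np.float64(12.0), np.float64(-4.0), np.float64(-44.0)), (242, np.float64(12.0), np.float64(-4.0), np.float64(-45.0)), (243, np.float64(11.0), np.float64(-4.0), np.float64(-46.0)), (244, np.float64(11.0), np.float64(-4.0), np.float64(-46.0)), (245, np.float64(11.0), np.float64(-4.0), np.fl
[... 5873 characters left out ...]
), np.float64(99.0)), (238, np.float64(11.0), np.float64(35.0), np.float64(-41.0)), (243, np.float64(11.0), np.float64(34.0), np.float64(-47.0)), (248, np.float64(11.0), np.float64(33.0), np.float64(-52.0)), (253, np.float64(11.0), np.float64(32.0), np.float64(-57.0)), (258, np.float64(11.0), np.float64(31.0), np.float64(-61.0)), (263, np.float64(11.0), np.float64(30.0), np.float64(-66.0)), (268, np.float64(11.0), np.float64(29.0), np.float64(-69.0)), (273, np.float64(10.0), np.float64(29.0), np.float64(-72.0)), (278, np.float64(8.0), np.float64(29.0), np.float64(-72.0)), (283, np.float64(6.0), np.float64(29.0), np.float64(-72.0)), (288, np.float64(4.0), np.float64(29.0), np.float64(-73.0))]
```

View pics/w2c.png

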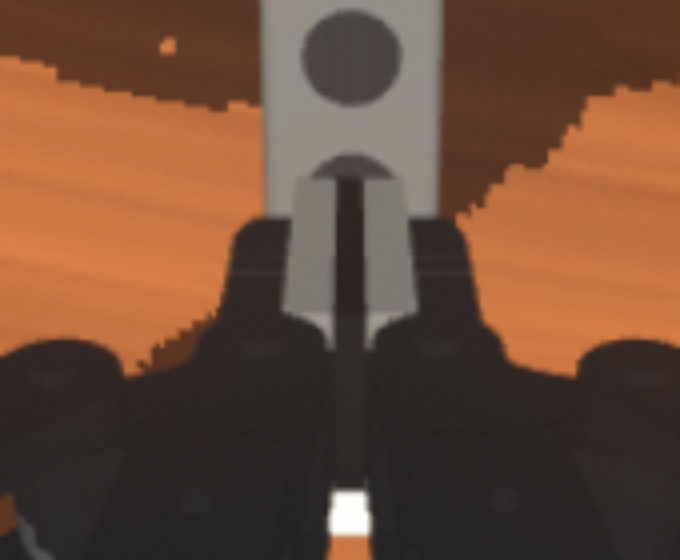

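The grip missed. The wrist depth shows the shut fingertips about 37 mm short of the reported TCP, hanging about 17 mm above the bar top. The bar did not move. I'll open, go lower in steps and watch the force.

Emit:
servo_tool(plan=[0,0,0,0,0,0,0,0,0,0,0,0,0,0,0,0,0,0,10,0,0,0,20,0,0,0,25,0,0,0,25,0], jaw=90)

```text
t: 4.8
tcp_pos: [624.9, -308.1, -19.7]
ee_rot: [-3.125, -0.309, 0.002]
force: [0.1, 0.5, 0.3]
finger_gap: 0.644
```

```bash
python3 - <<'E'
from h import *
go(BAR[120],-31)
snap('wrist','w3')
E
```

```text
t 4.8 pos [ 624.9 -308.1  -19.7] yaw 0.197 q6 0.87 gap 0.644 F [0.1 0.5 0.3]
shift [ 0.3  0.4 11.3] turn -0.0 dist 11
```

View pics/w3.png

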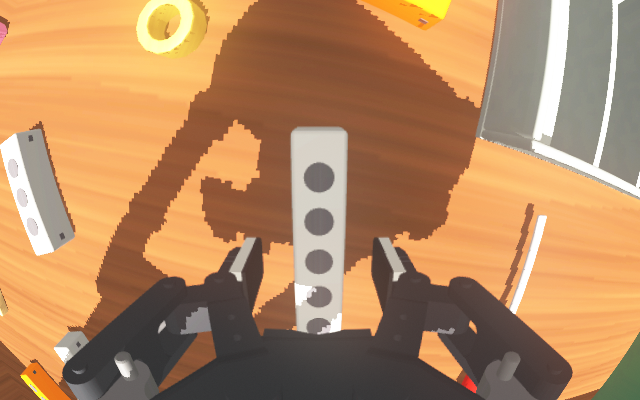

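Emit:
servo_tool(plan=[0,0,6,0,0,0,11,0,0,0,11,0])

```text
t: 5.22
tcp_pos: [625.1, -308.1, -30.4]
ee_rot: [-3.126, -0.309, 0.002]
force: [0.2, 1.3, 0.0]
finger_gap: 0.648
```

Emit:
servo_tool(plan=[0,0,0,0,0,0,0,0,0,0,0,0,0,0,0,0,0,0,0,0], jaw=255, newtons=60)

```text
t: 5.85
tcp_pos: [625.8, -308.6, -29.0]
ee_rot: [3.126, 0.309, 0.001]
force: [0.8, -0.2, 1.8]
finger_gap: 0.268
```

```bash
python3 - <<'E'
from h import *
go(BAR[120],60)
im,d=snap('wrist','w4')
print(wpt(319,262,np.load('pics/w3_d.npy')[262,319]))
for v in range(225,245,3): print(v,wpt(295,v,d[v,295]).round(1),wpt(345,v,d[v,345]).round(1))
E
```

```text
t 5.85 pos [ 625.8 -308.6  -29. ] yaw 0.197 q6 0.87 gap 0.268 F [ 0.8 -0.2  1.8]
shift [ -0.4  -0.2 -89. ] turn -0.0 dist 89
[  2.12465252   2.02010837 -47.22914184]
225 [ 24.   -8.  -55.7] [ 13.7  15.2 -29.9]
228 [ 22.6  -8.  -55.6] [ 12.6  15.1 -31.1]
231 [ 20.9  -8.1 -54.8] [ 10.3  15.3 -29.5]
234 [ 20.1  -8.  -56. ] [  8.9  15.3 -30.2]
237 [ 18.5  -8.1 -55.4] [ 11.6  14.4 -39.9]
240 [ 17.3  -8.1 -55.8] [ 11.4  14.1 -43. ]
243 [ 16.   -8.1 -56.1] [ 11.6  13.8 -46.7]
```

View pics/w4.png

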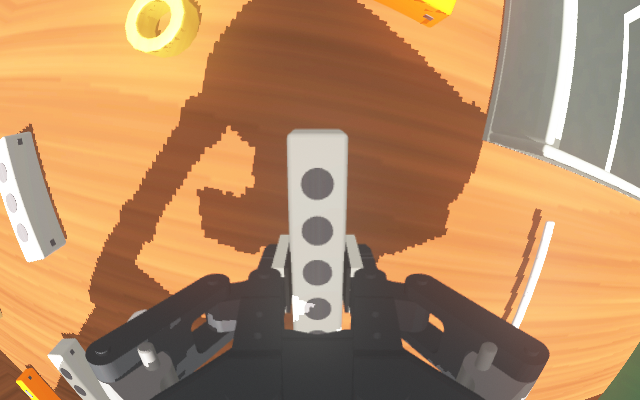

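Emit:
servo_tool(plan=[0,0,-10,0,0,0,-30,0,0,0,-55,0,0,0,-75,0,0,0,-85,0,0,0,-85,0])

```text
t: 6.65
tcp_pos: [625.9, -308.6, 56.6]
ee_rot: [3.125, 0.309, 0.002]
force: [-0.6, -0.0, -2.3]
finger_gap: 0.269
```

```bash
python3 - <<'E'
from h import *
p=PAD[120]; c=np.cos(.101);s=np.sin(.101)
go((p[0]-2*c,p[1]-2*s,p[2]),55)
E
```

```text
t 6.65 pos [ 625.9 -308.6   56.6] yaw 0.197 q6 0.87 gap 0.269 F [-0.6 -0.  -2.3]
shift [  -4.9 -609.6    1. ] turn 0.096 dist 610
```

Emit:
servo_tool(plan=[0,-25,0,0.01,-1,-75,0,0.02,-1,-130,0,0.03,-2,-187,0,0.04,-2,-244,0,0.05,-2,-301,0,0.06,-3,-358,0,0.07,-4,-415,0,0.08,-4,-472,0,0.09,-5,-525,0,0.096])

```text
t: 7.9
tcp_pos: [516.6, 207.2, 54.2]
ee_rot: [3.137, 0.158, -0.003]
force: [0.4, 0.4, -2.5]
finger_gap: 0.268
```

Emit:
servo_tool(plan=[0,-45,0,0,0,-75,0,0,0,-85,0,0,0,-85,0,0,0,-85,0,0])

```text
t: 8.52
tcp_pos: [509.6, 288.8, 55.1]
ee_rot: [3.137, 0.156, -0.001]
force: [-0.4, -0.5, -1.9]
finger_gap: 0.265
```

```bash
python3 - <<'E'
from h import *
p=PAD[120]; c=np.cos(.101);s=np.sin(.101)
go((p[0]-2*c,p[1]-2*s,p[2]),-12)
im,d=snap('wrist','w5')
E
```

```text
t 8.53 pos [509.6 288.8  55.1] yaw 0.1 q6 1.93 gap 0.265 F [-0.4 -0.5 -1.9]
shift [-7.6 -0.3 67.1] turn -0.001 dist 68
```

View pics/w5.png

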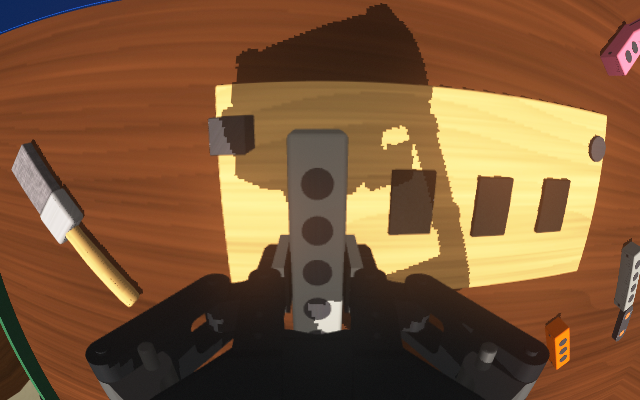

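```bash
python3 - <<'E'
from h import *
d=np.load('pics/w5_d.npy');s=read_state();R=cv2.Rodrigues(s['ee_rot'])[0]
for q in([(391,171),(436,171),(433,234),(388,233)],[(477,177),(513,179),(507,237),(472,232)]):
  P=np.array([R@wpt(u,v,d[v,u])+s['tcp_pos'] for u,v in q]); print(P.round(1).tolist(),P.mean(0).round(1))
print(PAD)
E
```

```text
[[541.7, 236.8, 12.9], [545.9, 202.0, 13.7], [495.4, 193.3, 13.4], [495.0, 232.2, 17.1]] [519.5 216.1  14.3]
[[545.6, 165.3, 13.9], [548.8, 131.2, 17.1], [496.7, 118.3, 13.3], [501.3, 160.7, 18.5]] [523.1 143.9  15.7]
{120: (503.9, 288.5, 0.101), 100: (518, 218, 0.101), 80: (521.5, 145.9, 0.101), 60: (528, 74.6, 0.101)}
```

Emit:
servo_tool(plan=[-8,0,15,0,-8,0,35,0,-8,0,52,0,-8,0,61,0,-8,0,64,0,-8,0,64,0])

```text
t: 9.32
tcp_pos: [501.7, 289.4, -8.3]
ee_rot: [-3.138, -0.158, -0.0]
force: [0.4, 0.2, -2.3]
finger_gap: 0.267
```

Emit:
servo_tool(plan=[0,-1,2,0,0,-1,4,0,0,-1,4,0])

```text
t: 9.7
tcp_pos: [501.7, 290.5, -12.0]
ee_rot: [-3.137, -0.158, -0.002]
force: [0.3, 0.5, -0.7]
finger_gap: 0.262
```

Emit:
servo_tool(plan=[0,1,-1,0,0,2,-1,0,0,2,0,0,0,2,1,0])

```text
t: 10.2
tcp_pos: [501.6, 288.1, -12.1]
ee_rot: [3.137, 0.158, 0.001]
force: [-5.7, -3.6, 9.4]
finger_gap: 0.272
```

Emit:
servo_tool(plan=[0,0,0,0,0,0,0,0,0,0,0,0,0,0,0,0], jaw=115)

```text
t: 10.7
tcp_pos: [501.5, 288.3, -13.7]
ee_rot: [3.138, 0.158, -0.0]
force: [-0.1, 1.2, -0.3]
finger_gap: 0.546
```

```bash
python3 - <<'E'
from h import *
go(PAD[120],70)
E
```

```text
t 10.7 pos [501.5 288.3 -13.7] yaw 0.101 q6 1.93 gap 0.546 F [-0.1  1.2 -0.3]
shift [  2.4   0.  -83.7] turn -0.0 dist 84
```

Released: opening is about 46 mm. Next I lift off and head for the 100 bar.

Emit:
servo_tool(plan=[0,0,-15,0,0,0,-40,0,0,0,-65,0,0,0,-80,0,0,0,-80,0])

```text
t: 11.32
tcp_pos: [502.5, 288.7, 68.5]
ee_rot: [-3.136, -0.158, -0.005]
force: [-0.1, 0.2, 0.1]
finger_gap: 0.552
```

```bash
python3 - <<'E'
from h import *
go(BAR[100],55)
im,d=snap('wrist','w6')
E
```

```text
t 11.32 pos [502.5 288.7  68.5] yaw 0.101 q6 1.93 gap 0.552 F [-0.1  0.2  0.1]
shift [-102.4  422.5   12.7] turn -0.388 dist 435
```

View pics/w6.png

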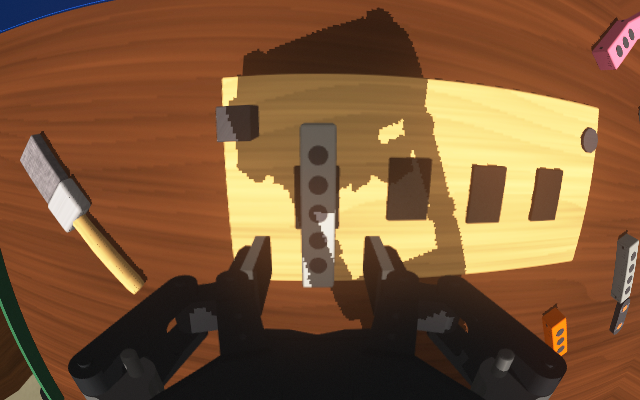

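Emit:
servo_tool(plan=[-9,35,1,-0.03,-20,85,3,-0.08,-33,140,5,-0.13,-47,195,7,-0.18,-60,250,9,-0.23,-74,305,10,-0.28,-87,360,12,-0.33,-97,400,13,-0.37,-102,420,13,-0.388,-102,422,13,-0.388])

```text
t: 12.62
tcp_pos: [441.5, -142.7, 52.1]
ee_rot: [-3.048, -0.756, 0.003]
force: [1.3, 0.6, 0.6]
finger_gap: 0.551
```

Emit:
servo_tool(plan=[0,0,0,0,0,0,0,0])

```text
t: 12.88
tcp_pos: [442.6, -140.8, 53.2]
ee_rot: [-3.047, -0.762, 0.0]
force: [-0.0, 0.0, 0.1]
finger_gap: 0.548
```

```bash
python3 - <<'E'
from h import *
go(BAR[100],-29)
im,d=snap('wrist','w7')
E
```

```text
t 12.88 pos [ 442.6 -140.8   53.2] yaw 0.49 q6 0.7 gap 0.548 F [-0.   0.   0.1]
shift [-0.   1.2 82.2] turn 0.001 dist 82
```

View pics/w7.png

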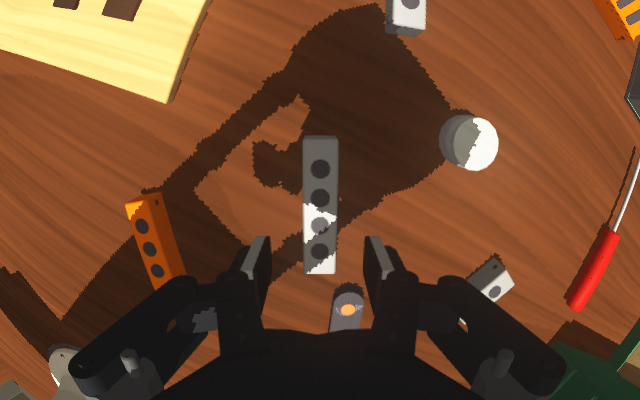

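Emit:
servo_tool(plan=[0,1,25,0,0,1,50,0,0,1,72,0,0,1,81,0,0,1,82,0])

```text
t: 13.55
tcp_pos: [442.9, -142.3, -28.7]
ee_rot: [-3.048, -0.761, 0.001]
force: [-0.2, 0.4, -0.1]
finger_gap: 0.546
```

Emit:
servo_tool(plan=[0,0,0,0,0,0,0,0,0,0,0,0,0,0,0,0,0,0,0,0], jaw=255, newtons=60)

```text
t: 14.18
tcp_pos: [443.9, -143.0, -27.2]
ee_rot: [3.047, 0.76, 0.003]
force: [0.5, -0.2, 5.4]
finger_gap: 0.268
```

```bash
python3 - <<'E'
from h import *
go(BAR[100],55)
im,d=snap('wrist','w8')
E
```

```text
t 14.18 pos [ 443.9 -143.   -27.2] yaw 0.489 q6 0.7 gap 0.268 F [ 0.5 -0.2  5.4]
shift [ -0.   -1.2 -82.2] turn -0.0 dist 82
```

View pics/w8.png

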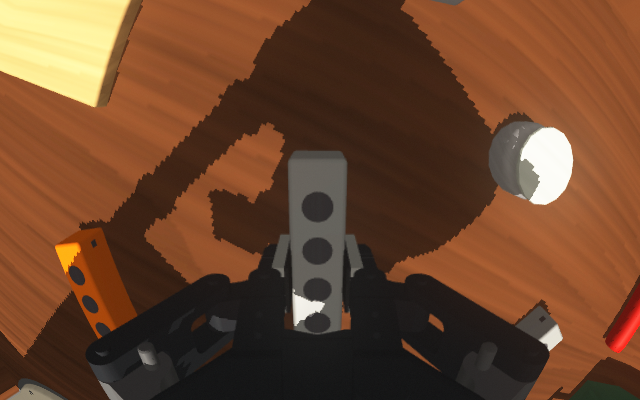

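```bash
python3 - <<'E'
from h import *
d=np.load('pics/w8_d.npy')
for v in(150,156,162): print(v,wpt(317,v,d[v,317]).round(1))
p=wpt(317,207,d[207,317]),wpt(317,250,d[250,317]),wpt(317,290,d[290,317]); print(np.round(p,1).tolist())
E
```

```text
150 [ 50.8   1.2 -28.3]
156 [ 51.1   1.2 -48.2]
162 [ 49.5   1.2 -53.4]
[[31.0, 1.2, -54.3], [11.7, 1.1, -54.7], [-9.7, 1.1, -53.5]]
```

Emit:
servo_tool(plan=[0,0,-10,0,0,0,-30,0,0,0,-55,0,0,0,-75,0,0,0,-85,0,0,0,-85,0])

```text
t: 14.98
tcp_pos: [443.2, -142.9, 56.9]
ee_rot: [3.048, 0.76, 0.001]
force: [0.6, 0.6, -2.1]
finger_gap: 0.269
```

```bash
python3 - <<'E'
from h import *
go(PAD[100],57)
E
```

```text
t 14.97 pos [ 443.2 -142.9   56.9] yaw 0.489 q6 0.7 gap 0.269 F [ 0.6  0.6 -2.1]
shift [ 2.355e+02 -2.835e+02 -2.000e-01] turn 0.388 dist 369
```

Emit:
servo_tool(plan=[13,-16,0,0.02,42,-50,0,0.06,75,-90,0,0.11,108,-130,0,0.17,141,-170,0,0.23,174,-210,0,0.29,205,-247,0,0.34,227,-273,0,0.375,235,-283,0,0.388,235,-283,0,0.388])

```text
t: 16.23
tcp_pos: [517.0, 217.4, 55.3]
ee_rot: [3.137, 0.16, -0.003]
force: [-0.1, -0.2, -0.3]
finger_gap: 0.267
```

Emit:
servo_tool(plan=[0,0,0,0,0,0,0,0])

```text
t: 16.48
tcp_pos: [517.6, 216.3, 56.5]
ee_rot: [3.137, 0.156, 0.0]
force: [0.4, 0.1, -1.8]
finger_gap: 0.261
```

```bash
python3 - <<'E'
from h import *
go(PAD[100],-10)
im,d=snap('wrist','w9')
E
```

```text
t 16.48 pos [517.6 216.3  56.5] yaw 0.099 q6 1.81 gap 0.261 F [ 0.4  0.1 -1.8]
shift [ 0.5 -1.7 66.5] turn -0.002 dist 67
```

View pics/w9.png

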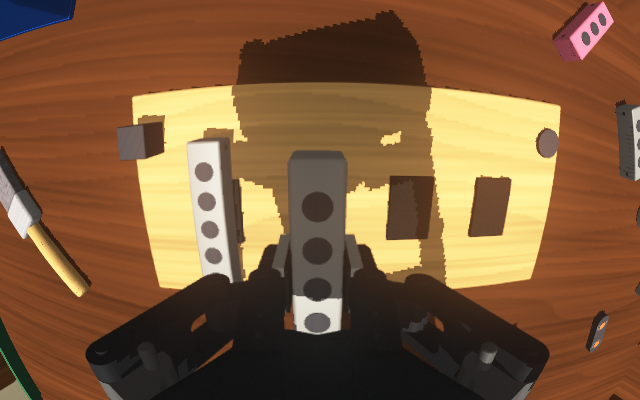

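```bash
python3 - <<'E'
from h import *
d=np.load('pics/w9_d.npy')
for u,v in[(205,283),(180,300),(110,340),(150,348),(240,300),(535,345),(270,270)]: print(u,v,wpt(u,v,d[v,u]).round(1))
E
```

```text
205 283 [ 12.5 -39.  -84.2]
180 300 [ 12.3 -44.4 -95.7]
110 340 [  12.8  -57.9 -120.7]
150 348 [  12.8  -43.9 -120.4]
240 300 [  17.5  -21.7 -100.1]
535 345 [  13.7   61.4 -124.5]
270 270 [ 14.1 -16.2 -75.7]
```

Emit:
servo_tool(plan=[1,-1,15,0,1,-1,35,0,1,-1,52,0,1,-1,60,0,1,-1,64,0,1,-1,66,0,1,-1,66,0])

```text
t: 17.4
tcp_pos: [518.8, 218.7, -9.0]
ee_rot: [-3.137, -0.158, -0.001]
force: [-0.0, -0.9, -0.8]
finger_gap: 0.263
```

Emit:
servo_tool(plan=[0,0,0,0,0,0,1,0])

```text
t: 17.65
tcp_pos: [518.8, 218.7, -10.0]
ee_rot: [-3.137, -0.158, -0.001]
force: [-1.2, -0.4, -1.7]
finger_gap: 0.267
```

Emit:
servo_tool(plan=[0,0,1,0,0,0,1,0])

```text
t: 17.9
tcp_pos: [518.8, 218.7, -10.2]
ee_rot: [-3.137, -0.158, -0.002]
force: [-2.7, -0.3, 5.8]
finger_gap: 0.267
```

Emit:
servo_tool(plan=[0,0,0,0,0,0,0,0,0,0,0,0,0,0,0,0], jaw=115)

```text
t: 18.4
tcp_pos: [518.4, 218.5, -11.7]
ee_rot: [3.138, 0.158, -0.0]
force: [0.5, -0.6, 0.4]
finger_gap: 0.547
```

Emit:
servo_tool(plan=[0,0,-15,0,0,0,-40,0,0,0,-60,0,0,0,-70,0,0,0,-70,0])

```text
t: 19.02
tcp_pos: [519.0, 218.8, 59.6]
ee_rot: [-3.137, -0.158, -0.003]
force: [0.0, 0.6, -0.3]
finger_gap: 0.547
```

```bash
python3 - <<'E'
from h import *
go(BAR[80],55)
im,d=snap('wrist','w10')
E
```

```text
t 19.02 pos [519.  218.8  59.6] yaw 0.101 q6 1.81 gap 0.547 F [ 0.   0.6 -0.3]
shift [ 65.  344.7   4.5] turn -0.317 dist 351
```

View pics/w10.png

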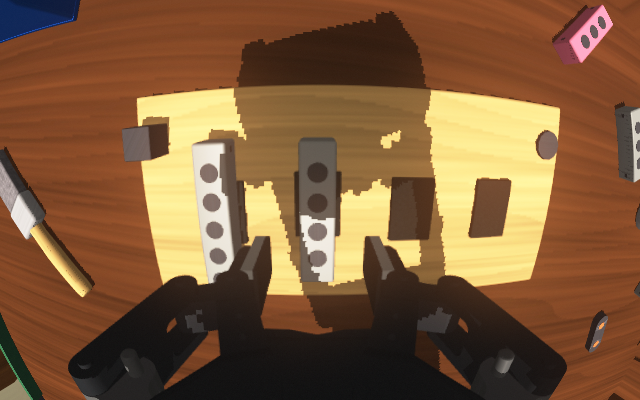

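The 100 bar sits on its pad. Next is the 80.

Emit:
servo_tool(plan=[3,18,0,-0.02,10,55,1,-0.05,18,98,1,-0.09,27,142,2,-0.13,35,186,2,-0.17,43,230,3,-0.21,52,274,4,-0.25,60,315,4,-0.29,64,340,4,-0.317,65,345,4,-0.317])

```text
t: 20.32
tcp_pos: [617.2, -119.4, 52.7]
ee_rot: [-3.073, -0.647, 0.004]
force: [0.7, -0.0, -0.1]
finger_gap: 0.546
```

Emit:
servo_tool(plan=[0,0,0,0,0,0,0,0])

```text
t: 20.58
tcp_pos: [617.6, -116.8, 54.2]
ee_rot: [-3.072, -0.653, 0.001]
force: [-0.1, -0.1, -0.5]
finger_gap: 0.55
```

```bash
python3 - <<'E'
from h import *
go(BAR[80],-29)
im,d=snap('wrist','w11')
E
```

```text
t 20.57 pos [ 617.6 -116.8   54.2] yaw 0.419 q6 0.91 gap 0.55 F [-0.1 -0.1 -0.5]
shift [ 0.4  1.1 83.2] turn 0.001 dist 83
```

View pics/w11.png

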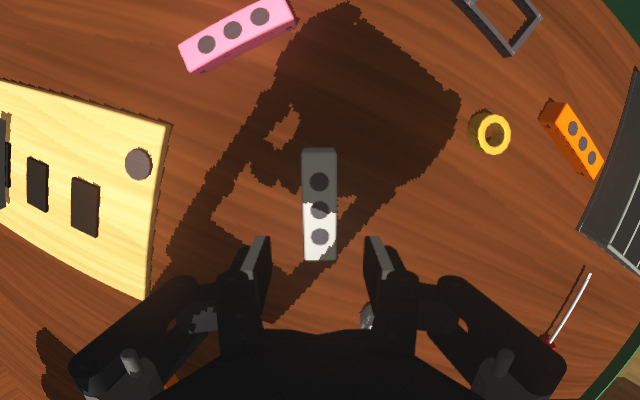

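The grey bar with 3 cavities at (319,205) is centred between the fingers. The white puck is just visible at (367,315), which is clear of the fingers.

Emit:
servo_tool(plan=[0,1,25,0,0,1,50,0,0,1,72,0,0,1,81,0,0,1,82,0])

```text
t: 21.25
tcp_pos: [618.0, -118.5, -27.7]
ee_rot: [-3.073, -0.652, 0.001]
force: [0.3, -0.3, -0.6]
finger_gap: 0.548
```

Emit:
servo_tool(plan=[0,0,0,0,0,0,0,0,0,0,0,0,0,0,0,0,0,0,0,0], jaw=255, newtons=60)

```text
t: 21.88
tcp_pos: [619.3, -119.3, -25.9]
ee_rot: [3.072, 0.651, 0.004]
force: [0.4, 1.1, 5.6]
finger_gap: 0.268
```

```bash
python3 - <<'E'
from h import *
go(BAR[80],55)
im,d=snap('wrist','w12')
for v in range(160,185,3): print(v,wpt(317,v,d[v,317]).round(1))
E
```

```text
t 21.88 pos [ 619.3 -119.3  -25.9] yaw 0.418 q6 0.91 gap 0.268 F [0.4 1.1 5.6]
shift [  0.1  -1.7 -80.9] turn -0.0 dist 81
160 [ 45.7   1.2 -26.2]
163 [ 44.4   1.2 -27. ]
166 [ 42.7   1.2 -26. ]
169 [ 41.8   1.2 -28.9]
172 [ 41.5   1.2 -34.2]
175 [ 42.    1.2 -43. ]
178 [ 41.6   1.2 -47.2]
181 [ 41.3   1.2 -51.3]
184 [ 40.3   1.2 -52.4]
```

Emit:
servo_tool(plan=[0,0,-10,0,0,0,-30,0,0,0,-55,0,0,0,-75,0,0,0,-85,0,0,0,-85,0])

```text
t: 22.68
tcp_pos: [618.7, -119.2, 58.5]
ee_rot: [3.073, 0.651, 0.002]
force: [0.5, 0.3, -2.3]
finger_gap: 0.27
```

```bash
python3 - <<'E'
from h import *
go(PAD[80],57)
E
```

```text
t 22.68 pos [ 618.7 -119.2   58.5] yaw 0.418 q6 0.91 gap 0.27 F [ 0.5  0.3 -2.3]
shift [  18.7 -281.7    1.2] turn 0.317 dist 282
```

Emit:
servo_tool(plan=[1,-15,0,0.02,3,-46,0,0.05,6,-84,0,0.09,8,-124,0,0.14,11,-164,0,0.19,13,-204,0,0.24,16,-240,0,0.28,18,-268,1,0.305,18,-281,1,0.317,18,-281,1,0.317])

```text
t: 23.92
tcp_pos: [520.3, 145.2, 55.8]
ee_rot: [3.137, 0.16, -0.002]
force: [0.8, -0.0, -1.5]
finger_gap: 0.269
```

Emit:
servo_tool(plan=[0,0,0,0,0,0,0,0])

```text
t: 24.18
tcp_pos: [521.0, 144.2, 56.4]
ee_rot: [3.137, 0.156, -0.0]
force: [-0.7, 0.1, -1.0]
finger_gap: 0.267
```

```bash
python3 - <<'E'
from h import *
go((520.5,145.2,.101),-9)
E
```

```text
t 24.18 pos [521.  144.2  56.4] yaw 0.1 q6 1.68 gap 0.267 F [-0.7  0.1 -1. ]
shift [-0.4 -1.1 65.4] turn -0.001 dist 65
```

Emit:
servo_tool(plan=[0,0,15,0,0,0,35,0,0,0,52,0,0,0,60,0,0,0,64,0,0,0,65,0,0,0,65,0])

```text
t: 25.05
tcp_pos: [521.1, 145.2, -7.9]
ee_rot: [-3.137, -0.158, -0.002]
force: [0.3, -1.3, -0.7]
finger_gap: 0.269
```

Emit:
servo_tool(plan=[0,0,1,0,0,0,2,0])

```text
t: 25.3
tcp_pos: [521.2, 145.2, -8.9]
ee_rot: [-3.137, -0.158, -0.002]
force: [-5.4, -0.3, 8.2]
finger_gap: 0.266
```

Emit:
servo_tool(plan=[0,0,0,0,0,0,0,0,0,0,0,0,0,0,0,0], jaw=115)

```text
t: 25.8
tcp_pos: [520.7, 145.1, -10.6]
ee_rot: [3.138, 0.158, -0.0]
force: [-0.4, 0.1, -0.8]
finger_gap: 0.544
```

Emit:
servo_tool(plan=[0,0,-15,0,0,0,-40,0,0,0,-60,0,0,0,-70,0,0,0,-70,0])

```text
t: 26.42
tcp_pos: [521.3, 145.2, 60.5]
ee_rot: [-3.137, -0.158, -0.003]
force: [-0.3, -1.3, -0.4]
finger_gap: 0.545
```

```bash
python3 - <<'E'
from h import *
go(BAR[60],55)
im,d=snap('wrist','w13')
E
```

```text
t 26.43 pos [521.3 145.2  60.5] yaw 0.101 q6 1.68 gap 0.545 F [-0.3 -1.3 -0.4]
shift [-128.1  445.3    5.2] turn 0.476 dist 463
```

View pics/w13.png

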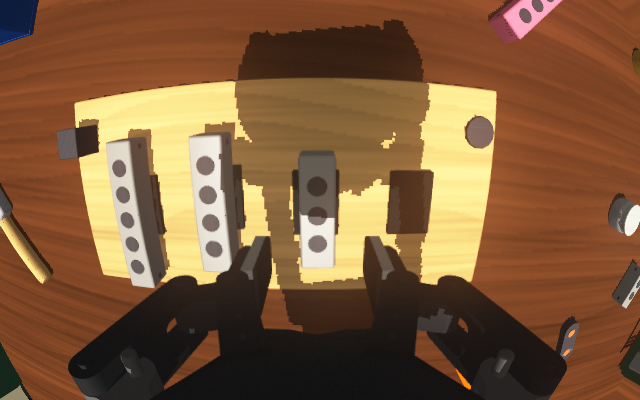

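Three bars are on their pads. Last is the 60.

Emit:
servo_tool(plan=[-7,25,0,0.03,-19,67,1,0.07,-34,117,1,0.13,-49,170,2,0.19,-64,223,3,0.25,-79,276,3,0.31,-95,329,4,0.37,-110,382,5,0.42,-122,425,5,0.46,-128,445,5,0.476])

```text
t: 27.72
tcp_pos: [436.8, -312.1, 53.0]
ee_rot: [-3.085, 0.59, 0.003]
force: [0.6, -0.3, -0.2]
finger_gap: 0.549
```

Emit:
servo_tool(plan=[0,0,0,0,0,0,0,0,0,0,0,0])

```text
t: 28.1
tcp_pos: [438.6, -309.2, 54.5]
ee_rot: [-3.087, 0.583, -0.0]
force: [-0.4, -0.5, 0.4]
finger_gap: 0.549
```

```bash
python3 - <<'E'
from h import *
go(BAR[60],-28)
im,d=snap('wrist','w14')
E
```

```text
t 28.1 pos [ 438.6 -309.2   54.5] yaw -0.373 q6 1.27 gap 0.549 F [-0.4 -0.5  0.4]
shift [ 0.5  1.4 82.5] turn 0.002 dist 82
```

View pics/w14.png

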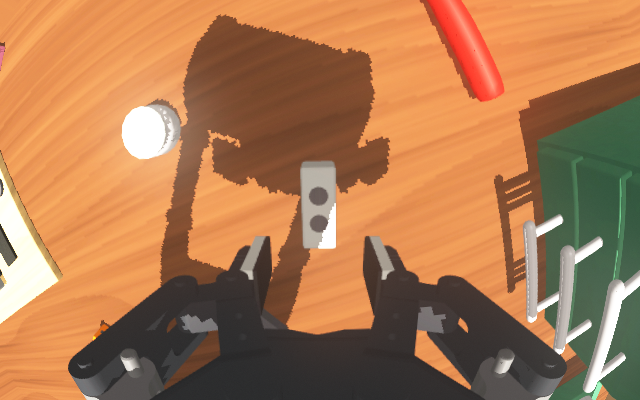

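```bash
python3 - <<'E'
from h import *
d=np.load('pics/w14_d.npy')
for u,v in[(530,300),(528,240),(545,160),(565,340),(605,380),(318,210)]: print(u,v,wpt(u,v,d[v,u]).round(1))
E
```

```text
530 300 [-78.5 189.7   9.9]
528 240 [-18.6 166.6  10.7]
545 160 [ 42.9 184.   26.7]
565 340 [-87.7 199.3 -40.9]
605 380 [-122.2  248.4  -76.4]
318 210 [ 2.5  1.5 27.9]
```

The crate and its rods are at least 165 mm away, so it is clear to descend.

Emit:
servo_tool(plan=[1,1,25,0,1,1,50,0,1,1,72,0,1,1,81,0,1,1,82,0])

```text
t: 28.78
tcp_pos: [438.7, -311.3, -27.7]
ee_rot: [-3.086, 0.585, 0.001]
force: [-0.6, -0.5, 0.9]
finger_gap: 0.551
```

Emit:
servo_tool(plan=[0,0,0,0,0,0,0,0,0,0,0,0,0,0,0,0,0,0,0,0], jaw=255, newtons=60)

```text
t: 29.4
tcp_pos: [439.5, -312.4, -26.0]
ee_rot: [3.086, -0.586, 0.004]
force: [0.9, 0.1, 4.5]
finger_gap: 0.264
```

```bash
python3 - <<'E'
from h import *
go(BAR[60],55)
im,d=snap('wrist','w15')
for v in range(170,220,4): print(v,wpt(317,v,d[v,317]).round(1))
E
```

```text
t 29.4 pos [ 439.5 -312.4  -26. ] yaw -0.375 q6 1.26 gap 0.264 F [0.9 0.1 4.5]
shift [ -1.3  -1.2 -81. ] turn -0.0 dist 81
170 [ 41.7   0.8 -26.7]
174 [ 39.9   0.8 -27.6]
178 [ 37.6   0.8 -26.4]
182 [ 35.8   0.8 -27.3]
186 [ 33.8   0.8 -27.2]
190 [ 31.7   0.8 -26.9]
194 [ 30.8   0.8 -30.9]
198 [ 31.1   0.8 -38.9]
202 [ 30.9   0.8 -44.3]
206 [ 31.    0.8 -50. ]
210 [ 29.6   0.8 -51.2]
214 [ 28.6   0.8 -53.6]
218 [ 25.9   0.8 -50.8]
```

Emit:
servo_tool(plan=[0,0,-10,0,0,0,-30,0,0,0,-55,0,0,0,-75,0,0,0,-85,0,0,0,-85,0])

```text
t: 30.2
tcp_pos: [439.1, -312.1, 58.4]
ee_rot: [3.086, -0.586, 0.002]
force: [0.2, -0.4, -0.9]
finger_gap: 0.269
```

```bash
python3 - <<'E'
from h import *
go(PAD[60],57)
E
```

```text
t 30.2 pos [ 439.1 -312.1   58.4] yaw -0.375 q6 1.26 gap 0.269 F [ 0.2 -0.4 -0.9]
shift [ -59.  -392.4    1.1] turn -0.476 dist 397
```

Emit:
servo_tool(plan=[-2,-16,0,-0.02,-8,-55,0,-0.06,-16,-103,0,-0.12,-24,-155,0,-0.18,-31,-207,0,-0.25,-39,-259,0,-0.32,-47,-310,0,-0.38,-54,-357,1,-0.43,-59,-385,1,-0.465,-60,-392,1,-0.476])

```text
t: 31.45
tcp_pos: [525.5, 77.3, 55.2]
ee_rot: [-3.137, -0.165, 0.004]
force: [0.6, -0.3, -0.5]
finger_gap: 0.267
```

Emit:
servo_tool(plan=[0,0,0,0,0,0,0,0,0,0,0,0])

```text
t: 31.82
tcp_pos: [526.5, 73.9, 56.5]
ee_rot: [3.138, 0.156, 0.0]
force: [-0.6, 0.4, -0.9]
finger_gap: 0.268
```

```bash
python3 - <<'E'
from h import *
go((527,74.5,.101),-9)
snap('wrist','w16')
E
```

```text
t 31.82 pos [526.5  73.9  56.5] yaw 0.099 q6 1.55 gap 0.268 F [-0.6  0.4 -0.9]
shift [ 0.6 -0.5 65.5] turn -0.002 dist 66
```

View pics/w16.png

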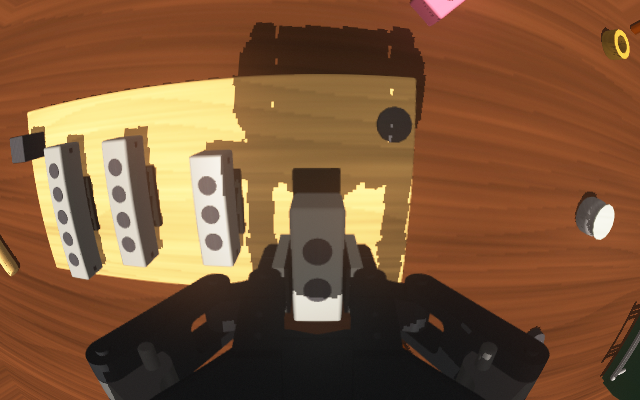

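Emit:
servo_tool(plan=[0,0,15,0,0,0,35,0,0,0,52,0,0,0,60,0,0,0,64,0,0,0,65,0,0,0,65,0])

```text
t: 32.75
tcp_pos: [527.0, 75.0, -7.9]
ee_rot: [-3.138, -0.158, -0.002]
force: [0.0, -0.1, -1.1]
finger_gap: 0.263
```

Emit:
servo_tool(plan=[0,0,1,0,0,0,2,0])

```text
t: 33.0
tcp_pos: [527.1, 74.9, -9.0]
ee_rot: [-3.138, -0.158, -0.002]
force: [-4.8, -0.7, 8.7]
finger_gap: 0.263
```

Emit:
servo_tool(plan=[0,0,0,0,0,0,0,0,0,0,0,0,0,0,0,0], jaw=115)

```text
t: 33.5
tcp_pos: [526.4, 74.9, -10.7]
ee_rot: [3.138, 0.158, -0.0]
force: [0.3, 0.5, 0.4]
finger_gap: 0.546
```

Emit:
servo_tool(plan=[0,0,-15,0,0,0,-40,0,0,0,-80,0,0,0,-120,0,0,40,-150,0,0,90,-150,0,0,145,-150,0,0,200,-150,0,0,240,-150,0,0,250,-150,0])

```text
t: 34.75
tcp_pos: [551.6, -176.2, 140.3]
ee_rot: [3.137, 0.153, 0.001]
force: [-1.6, 0.7, 1.1]
finger_gap: 0.551
```

Emit:
servo_tool(plan=[0,40,0,0,0,90,0,0,0,140,0,0,0,170,0,0,0,180,0,0,0,180,0,0])

```text
t: 35.5
tcp_pos: [570.1, -352.2, 139.7]
ee_rot: [-3.137, -0.159, -0.0]
force: [0.3, 0.0, 0.4]
finger_gap: 0.55
```

```bash
python3 - <<'E'
from h import *
go(PAD[60],100)
im,d=snap('top','t9')
cv2.imwrite('pics/t9c.png',cv2.resize(im[150:275,165:345,::-1],None,fx=4.4,fy=4.4,interpolation=cv2.INTER_CUBIC)); cv2.imwrite('pics/t9.png',im[:,:,::-1])
E
```

```text
t 35.5 pos [ 570.1 -352.2  139.7] yaw 0.101 q6 0.87 gap 0.55 F [0.3 0.  0.4]
shift [   1.2 -428.8   40. ] turn 0.0 dist 431
```

View pics/t9c.png

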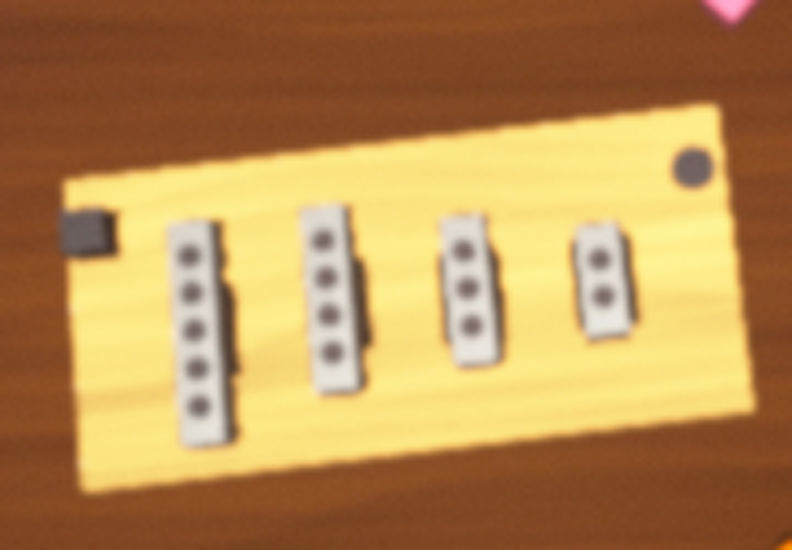

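View pics/t9.png

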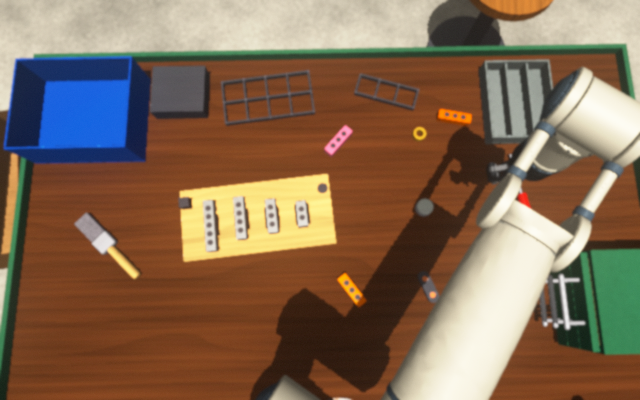

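```bash
python3 - <<'E'
from h import *
d=np.load('pics/t9_d.npy'); o=np.array([165,150])
cav={120:[(190,257),(200,406)],100:[(323,240),(332,352)],80:[(464,251),(472,326)],60:[(600,260),(604,296)]}
for k,v in cav.items():
    q=[(np.array(c)+.5)/4.4-.5+o for c in v]
    p=[px2w('top',*c,43)[:2] for c in q]; dd=p[0]-p[1]; m=(p[0]+p[1])/2
    u=(q[0]+q[1])/2; zs=[px2w('top',*c,depth=d[int(round(c[1])),int(round(c[0]))])[2].round(1) for c in (*q,u)]
    print(k,m.round(1),'err',(m-PAD[k][:2]).round(1),'L',np.linalg.norm(dd).round(1),'ang',np.arctan2(dd[1],dd[0]).round(3),zs)
E
```

```text
120 [501.7 288.1] err [-2.2 -0.4] L 79.2 ang 0.1 [np.float64(42.3), np.float64(44.7), np.float64(42.6)]
100 [519.1 219.1] err [1.1 1.1] L 59.9 ang 0.1 [np.float64(46.2), np.float64(44.4), np.float64(41.8)]
80 [521.7 145.3] err [ 0.2 -0.6] L 40.2 ang 0.111 [np.float64(42.5), np.float64(43.0), np.float64(41.8)]
60 [525.9  74.8] err [-2.1  0.2] L 19.3 ang 0.102 [np.float64(41.7), np.float64(44.2), np.float64(41.7)]
```

All four bars are within about 3 mm of their pad centres and 0.01 rad of the pads' direction. Their tops are near 43 mm, as they should be, and the arm is clear. I'm handing in.

```bash
python3 -c "
from rig import *
print(finish_job())"
```

```text
the job is handed in; nothing more can be done
None
```

All four bars are on their pads in order of length: 120, 100, 80 and 60, with the 120 by the square block and the 60 by the disc. I handed the job in at about 35.5 s of the 93 s allowed; no verdict was reported.

**Last checks (top camera):**
- **Position:** every bar is within about 2.3 mm of its pad's centre (limit 15 mm).
- **Direction:** every bar is within about 0.01 rad of its pad (limit 0.2 rad).
- **Height:** the bar tops read about 42–46 mm, against 43 mm expected. The spread looks like depth noise.
- **Clearance:** cavities are up, and the gripper was empty and well clear of everything when I handed in.

**What disagreed:** my first grip on the 120 bar closed on air. The wrist depth showed the fingertips about 37 mm short of the reported TCP. I gripped about 36 mm lower from then on, and the bar had not moved. The force readings I saw at the ends of moves stayed below about 12 N.

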